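# Prop the instrument case open

### The job

The aluminium instrument case has to stand open so that the instrument in it can be used: raise its lid by the bar handle on its front, then push the knee of the folding stay inside it through its straight position until it stops, so that the stay is locked and the lid stays up unaided. Leave the things standing round the case where they are.

Things in the scene. Friction and masses are not known exactly. Their poses are not given: they have to be found in the camera images.
- case: Aluminium instrument case, 224 mm deep (x) x 300 mm wide (y) x 115 mm high with its lid shut, fixed to the worktop. Origin: centre of its underside; x points to the back (hinge side), y to its left, z up. The lid's front face is at x = -91 mm; side walls are 4 mm thick. The two front latches already hang open; they and the carrying handle low on the front are not used.
- case_lid (a joint): Lid angle in rad: 0 shut, grows as it opens; 1.25 (72 degrees) is the most the stay allows, 1.23 when the stay is locked. The hinge is stiff: released above about 1.0 the lid stays where it is left, lower down it falls shut. Lid and handle weigh 0.48 kg; the handle needs about 5 N at first, along its arc.
- lid_hinge (a point): Point on the lid's hinge axis (which runs along the case's y), in the middle of the back edge, 66 mm up. Fixed to the case, same axes.
- lid_handle (a point): Middle of the round steel bar handle on the lid's front: 10 mm thick, 100 mm long along the case's y, its centre 38 mm off the lid's front face, on a 10 mm thick post at each end. It can be pinched from above, one finger between bar and lid, and it turns in the grip. With the lid shut it is 237 mm in front of the hinge axis and 23 mm above it. The axes turn with the lid.
- knee_pin (a point): Middle of the dark round knee pin of the folding stay, 17 mm thick, 30 mm long along the case's y, near the left wall inside the case (24 mm in). Two flat steel links 78 mm long (pivot to pivot) meet there: lower one from stay_foot, upper one to stay_head. With the lid shut the stay lies folded out of sight inside; raising the lid unfolds it.
- stay_foot (a point): Lower pivot of the stay on the case's left wall (the point is level with knee_pin along y). With the lid raised the knee stands bent to the front and top of the line stay_foot - stay_head. Pushing the pin to the back and down, square to that line, straightens the stay (lifting the lid the rest of the way), then carries the knee through the line to its stop 10 mm behind it.
- stay_head (a point): Upper pivot of the stay on the lid's left wall, level with knee_pin along y; moves with the lid.
- stay_upper (a joint): Knee joint of the stay in rad: 0 folded (lid shut), 2.74 straight (dead centre), 3.00 at the stop past dead centre, where the lid's weight keeps it: locked. With the lid above 1.0 the pin takes under 8 N to push through.
- mortar: White ceramic mortar, 88 mm across, 48 mm high; origin centre of its underside. Bystander.
- tin: Round grey tin, 58 mm across, 36 mm high; origin centre of its underside. Bystander.
- jar: White sample jar with a screw lid, 55 mm across, 72 mm high; origin centre of its underside. Bystander.
- bottle: Brown reagent bottle with a black cap, 55 mm across, 109 mm high; origin centre of its underside. Bystander.

How it is judged:
On the way, in this order (a step that is already met when the one before it is completed fails the run):
1. the lid is raised past 50 degrees, the stay not yet locked (value of joint case_lid above 0.87 rad and value of joint stay_upper below 2.69 rad), for 0.1 s.
2. the stay's knee is pushed through dead centre to its stop (value of joint stay_upper above 2.91 rad), for 0.2 s.
At the end, for the whole second after the job is handed in: The lid is up (joint over 1.18 rad) and still, and the stay is locked: its knee at least 0.17 rad past dead centre (value of joint stay_upper above 2.91 rad and value of joint case_lid above 1.18 rad and velocity of joint case_lid between -0.03 and 0.03 rad/s); the robot touches nothing.
It fails at once if a bystander was shoved more than 30 mm or knocked over (distance of any of mortar, tin, jar, bottle from where it was at the start of the episode above 0.03 m or angle between any of mortar, tin, jar, bottle's own z axis and vertical above 0.5 rad).
It also fails if it takes over 48 s, if anything falls off the work surface, if the arm or the gripper's body presses on something with over 40 N, if the wrist force passes 120 N, or if a joint passes its speed limit or range.

### The arm

A 7-joint arm with a two-finger parallel gripper is mounted at the origin on a cart in front of the work surface, level with it; the furniture and walls round the work are solid. World frame = base frame: x ahead of the robot, y to its left, z up, the work surface at z = 0. Lengths are in m, angles in rad, forces in N, time in s.
With the tool pointing down it reaches from about 0.4 to 0.85 m from the base axis. Payload 10.4 kg.
Tool frame: the origin (TCP) lies at the centre of the arm's flange, where the gripper is bolted on; the fingertips stand 173 mm ahead of it and the grasp point (between the pads) lies 155 mm ahead of it; z points along the fingers, y is the line along which they close (so a half turn about z gives the same grasp; the last joint's range is limited). The gripper opens to 85 mm and grips with 20 to 120 N. Pads are 22 mm wide; open, the fingers measure 114 mm over their backs; the gripper's body (76 mm by 85 mm) begins 54 mm behind the grasp point. The pads swing forward as they close: fully open they stand 13 mm farther back than shut.
Start: joints at [1.236, 0.332, -0.065, 1.46, 0.022, 1.35, -0.088], TCP at [0.192, -0.595, 0.405] pointing down, gripper open.
Joint ranges: [-2.6, 2.6], [-0.5, 2.12], [-1.47, 1.34], [0.16, 2.42], [-1.27, 4.41], [0.06, 2.06], [-2.6, 2.6]. Speed limits (rad/s): [2.22, 2.22, 2.79, 2.79, 3.14, 3.14, 3.14].

### API

Orientations are given as a unit quaternion [x, y, z, w].
In Python, from workcell import manip, viewer, finder gives the robot as it stands.
- The arm moves only by the tool arm_command, never from a script. Its argument "plan" is a list of rows, each an object with "dp": the shift along the tool's x, y, z in mm, a list of three; "spin": the turn about the tool's z in rad. A call has 1 to 5 rows; each row shifts and turns the commanded pose from where the row before left it, along the tool's axes as they then stand; what a row does not reach is not made up. A row lasts 1/10 s, in which the tool goes at most 50 mm and 8.59 degrees, less where a joint would pass 70% of its speed; a pose out of reach is approached as far as the arm can. A call is refused whole if a number of a shift passes 50 or a number of a turn 0.15, either way. A call with a gripper value outside its range is refused whole. "grip" is the closure, from -1 (fully open) to 1 (shut), set as the call begins (left out, the last holds). The fingers move at their own pace and stop on an object; "newtons" is the grip in N (left out, the last holds). Time passes only in rows, so rows that do not move let the fingers close. It gives the time, the measured TCP pose, the force, the opening and the grip force at its end, in the units of the state.
- manip.get_obs(): the state, without advancing time (a new reading comes with each control period).
- viewer.camera(name): name is "scene" or "top" or "wrist"; returns the picture (420x560x3 uint8, blue, green, red); there is no depth.
- viewer.camera_params(name): a dict with "vertical_fov" (degrees; the focal length in pixels is half the picture's height over the tangent of half this angle, whatever the lens; pixels are square), "cx", "cy" (the principal point, pixels), "k1" (the pictures are not rectified: a ray, as slopes to the right and down, at radius r is drawn at 1 + k1 r^2 times it, then the intrinsics apply), "R" (3x3) and "t" (3): a world point X has camera coordinates R X + t; the wrist camera has in their place "T_tool_cam" (4x4, takes a point from camera to tool coordinates, whose origin is the TCP and whose axes are the flange's). Camera axes: x right, y down, z forward; pixel columns grow to the right and rows downward; lengths in m; the calibration is good to about 2 mm. A picture is of the moment at which its call begins: read the wrist's pose just before it. camera_params takes no time and is no camera call.
- manip.hand_in(): hands the job in; it is judged then, once.
Trained networks look in the newest picture that a camera, given by its name, has taken for a name from the list of things; names that differ only in an ending like _2 or _b are one class to them, and where a whole thing is asked for, a point or a joint stands for the part that bears it (a point fixed in the world has none). Each returns a list of dicts, best first, with "score" (0 to 1); they miss things now and then, are a little off and sometimes report something else, mostly with a low value. They report only what shows in the picture. A call takes as long as a camera call.
- finder.find_in(camera, thing): "position" ([x, y, z] in m, in world coordinates, good to about 4 mm: the middle of the surface that is visible of it).
The state is a dict: "clock": time; "joint_pos": joint angles; "joint_velocities": joint speeds; "tau": joint torques, N m; "position": TCP position; "ee_rot": TCP orientation; "ft_force": force on the tool from outside, world axes, zero at the start; "torque": the same for the moment, N m; "grip_width": opening from 0.0 (shut) to 1.0 (fully open); "grasp_force": force on a finger pad.
Only numpy, scipy, OpenCV 4.12 (cv2) and the standard library are available. Lean on these libraries where they do the work, as an engineer would, in place of code of your own. Each camera call takes 0.05 s, during which the arm holds its last target. There are 200 camera calls.

## Working session

There is one attempt and no reset: what is moved stays moved. The work goes in short steps, Python scripts to look and compute and a tool call to move; the robot and the scene stay as the last step left them, time stands still between calls to the robot, and variables do not carry over. Pictures are saved under pics/ and viewed, at most 10 in all, crops included, and the job is handed in when it is done.

Besides the shell and the picture viewer there is one more tool, called after "Call:" as a command line: name --argument value ..., lists and objects as JSON in quotes. arm_command: Moves the arm, as the interface text tells. Its arguments: {"type":"object","properties":{"plan":{"type":"array","items":{"type":"object","properties":{"dp":{"type":"array","items":{"type":"number"}},"spin":{"type":"number"}}}},"grip":{"type":"number"},"newtons":{"type":"number"}},"required":["plan"]}

```bash
mkdir -p pics; ls
python3 - <<'E'
from workcell import manip, viewer, finder
import cv2, numpy as np
o=manip.get_obs()
print(o)
for c in ["scene","top"]:
    im=viewer.camera(c); cv2.imwrite(f"pics/{c}0.png",im)
    for n in ["case","lid_handle","lid_hinge","mortar","tin","jar","bottle"]:
        r=finder.find_in(c,n)
        print(c,n,[(np.round(d["position"],3).tolist(),round(d["score"],2)) for d in r[:2]])
a=cv2.imread("pics/scene0.png");b=cv2.imread("pics/top0.png")
s=np.hstack([a,b]);
E
```

```text
pics
{'clock': 0.0, 'joint_pos': array([ 1.2364097 ,  0.33284913, -0.06468999,  1.46093755,  0.02163672,
        1.34988694, -0.08848142]), 'joint_velocities': array([ 1.62756946e-03, -6.19743131e-04,  5.20999770e-04, -5.58842263e-04,
        7.95018539e-05,  3.96521363e-04,  2.43414057e-04]), 'tau': array([-5.68999330e-04, -6.25439715e+01,  4.90249274e-02, -3.91616428e+01,
        1.63599401e-02,  9.69920045e-03, -8.16867828e-05]), 'position': array([ 0.1916803 , -0.59474624,  0.40393175]), 'ee_rot': array([ 9.87870032e-01,  1.55281424e-01, -1.58184378e-04, -6.73982532e-04]), 'ft_force': array([-0.25049003,  0.72516657,  0.211244  ]), 'torque': array([-0.02491118, -0.01235511,  0.02834949]), 'grasp_force': 0.0, 'grip_width': 0.9965191628047418}
scene case [([0.598, 0.166, 0.11], 0.69)]
scene lid_handle [([0.613, 0.138, 0.113], 0.66)]
scene lid_hinge [([0.604, 0.16, 0.109], 0.78)]
scene mortar [([0.463, -0.324, 0.029], 0.93)]
scene tin [([0.594, -0.379, 0.032], 0.76)]
scene jar [([0.452, 0.393, 0.06], 0.89), ([0.596, -0.378, 0.033], 0.28)]
scene bottle [([0.622, 0.445, 0.064], 0.8), ([0.609, 0.137, 0.108], 0.49)]
top case [([0.63, 0.09, 0.112], 0.64), ([0.621, 0.097, 0.112], 0.58)]
top lid_handle [([0.631, 0.092, 0.111], 0.7), ([0.596, -0.395, 0.033], 0.57)]
top lid_hinge [([0.628, 0.093, 0.111], 0.75), ([0.598, -0.395, 0.032], 0.19)]
top mortar [([0.464, -0.337, 0.017], 0.65)]
top tin [([0.597, -0.395, 0.032], 0.9)]
top jar [([0.463, 0.374, 0.071], 0.74)]
top bottle [([0.622, 0.418, 0.077], 0.61)]
```

View pics/scene0.png

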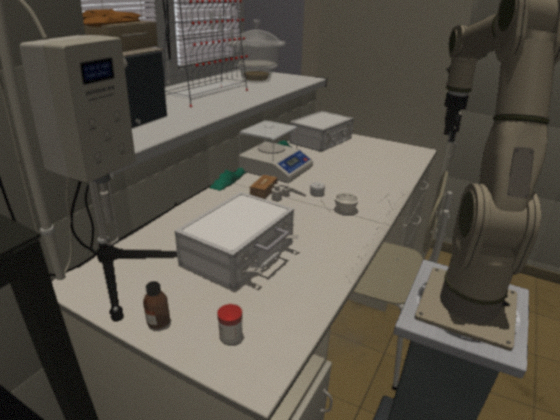

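View pics/top0.png

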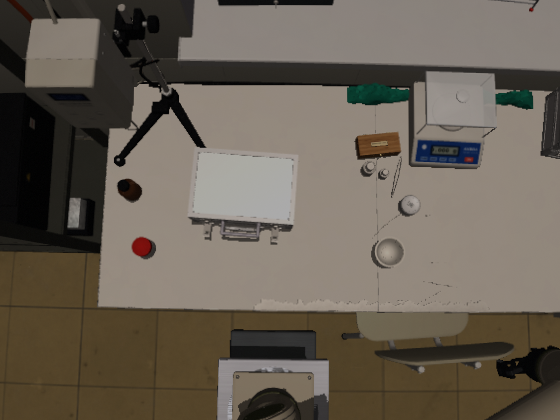

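The case is at top-picture pixels x 189–298, y 148–240. It is turned slightly, with its handle toward the robot. I'll zoom in to pick the corners.

```bash
cat > h.py <<'E'
import numpy as np, cv2
from scipy.spatial.transform import Rotation as Ro
from workcell import manip, viewer, finder
def K(p):
    f=210/np.tan(np.radians(p["vertical_fov"])/2); return f
def ext(name):
    p=viewer.camera_params(name)
    if "R" in p: return p,np.array(p["R"]),np.array(p["t"])
    o=manip.get_obs(); T=np.array(p["T_tool_cam"]); W=np.eye(4); W[:3,:3]=Ro.from_quat(o["ee_rot"]).as_matrix(); W[:3,3]=o["position"]
    C=np.linalg.inv(W@T); return p,C[:3,:3],C[:3,3]
def proj(name,X,e=None):
    p,R,t=e or ext(name); c=R@np.asarray(X)+t; s=c[:2]/c[2]; s=s*(1+p["k1"]*(s@s)); return s*K(p)+[p["cx"],p["cy"]]
def ray(name,uv,e=None):
    p,R,t=e or ext(name); d=(np.asarray(uv,float)-[p["cx"],p["cy"]])/K(p); s=d.copy()
    for _ in range(30): s=d/(1+p["k1"]*(s@s))
    v=R.T@np.r_[s,1]; return -R.T@t, v/np.linalg.norm(v)
def onplane(name,uv,z,e=None):
    o,v=ray(name,uv,e); return o+v*(z-o[2])/v[2]
E
python3 - <<'E'
import cv2,numpy as np
b=cv2.imread("pics/top0.png")[135:255,175:315]
cv2.imwrite("pics/topc.png",cv2.resize(b,None,fx=5,fy=5,interpolation=cv2.INTER_CUBIC))
from h import *
for n in("scene","top"):
    p,R,t=ext(n); print(n,K(p),p["k1"],-R.T@t)
E
```

```text
scene 411.84202048377347 -0.11708882782584168 [0.06044409 0.92542264 0.68086953]
top 502.9787492606974 -0.07658932542013107 [0.36925111 0.00713449 1.48897797]
```

View pics/topc.png

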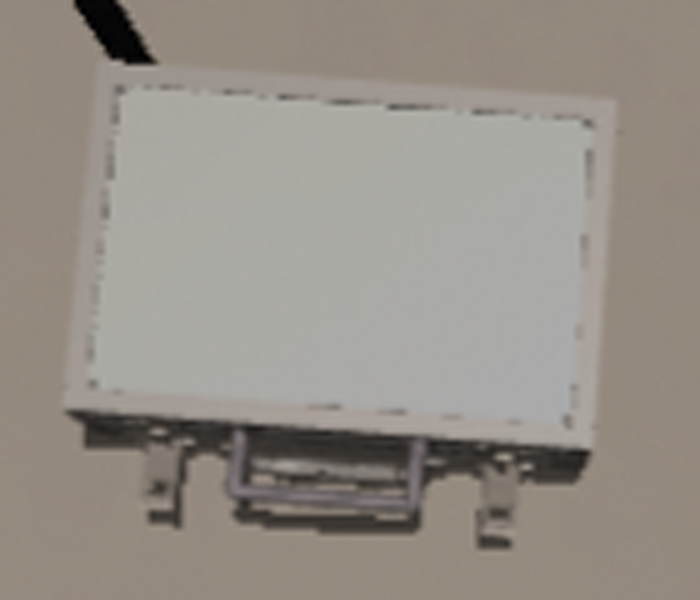

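Run:
```python
from h import *
c=np.array([[103,65],[617,100],[590,447],[66,410]])/5-.4+[175,135]
P=np.array([onplane("top",u,.115)[:2] for u in c]); print(P.round(4))
L=[np.linalg.norm(P[i]-P[(i+1)%4]) for i in range(4)]; print(L)
m=np.array([[112,150],[112,-150],[-91,-150],[-91,150]])/1e3
A=P-P.mean(0);B=m-m.mean(0)
th=np.arctan2((B[:,0]*A[:,1]-B[:,1]*A[:,0]).sum(),(B*A).sum()); R=np.array([[np.cos(th),-np.sin(th)],[np.sin(th),np.cos(th)]])
t=P.mean(0)-R@m.mean(0); print("case origin",t,"yaw",th)
w=lambda x,y,z:np.r_[R@[x,y]+t,z]
print("handle",w(-.129,0,.089),"hinge",w(.108,0,.066))
for u in ([232,492],[418,505]): print(onplane("top",np.array(u)/5-.4+[175,135],.094))
# scene overlay check
im=cv2.imread("pics/scene0.png")
for q in [(112,150,115),(112,-150,115),(-91,-150,115),(-91,150,115),(-129,-50,89),(-129,50,89),(112,150,0),(-112,150,0),(-112,-150,0)]:
    u=proj("scene",w(*(np.array(q)/1e3))); cv2.circle(im,tuple(int(round(v*8)) for v in u),12,(0,0,255),-1,shift=3)
cv2.imwrite("pics/sc_ov.png",cv2.resize(im[180:300,160:310],None,fx=5,fy=5,interpolation=cv2.INTER_CUBIC))
```

```text
[[ 0.74    0.2301]
 [ 0.7251 -0.0597]
 [ 0.5286 -0.0467]
 [ 0.5439  0.2421]]
[np.float64(0.2901581534710922), np.float64(0.19692800414882805), np.float64(0.28928858130616275), np.float64(0.19651648779415773)]
case origin [0.62392336 0.09204682] yaw -0.05575950676362473
handle [0.49512385 0.09923607 0.089     ] hinge [0.73175551 0.08602791 0.066     ]
[0.50230221 0.15128273 0.094     ]
[0.4969126  0.04768194 0.094     ]
```

View pics/sc_ov.png

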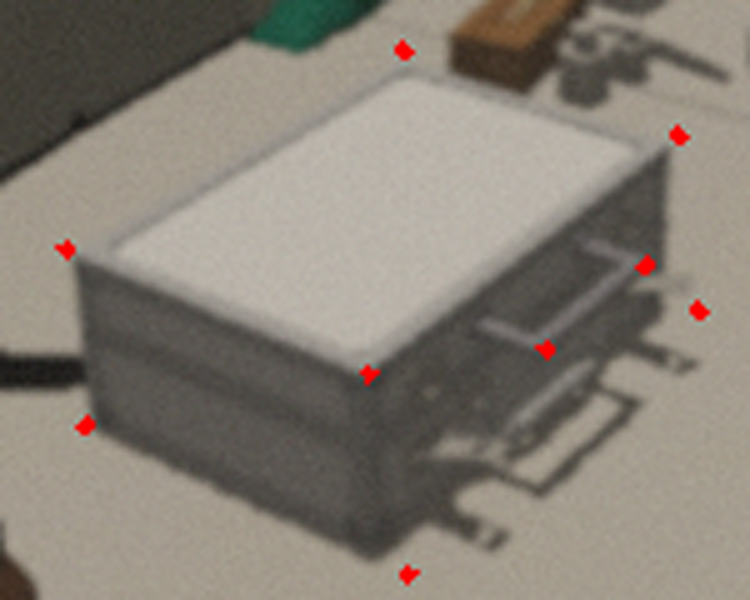

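The overlay fits the lid top centre. The bar shows about 4 mm farther back than predicted, so I take the handle as (0.4985, 0.0995, 0.089) and yaw −0.055. First I spin the tool so its axes line up with the case: tool x = case left, tool y = case back.

Call:
arm_command --plan '[{"spin": -0.15, "dp": [0, 0, 0]}, {"spin": -0.15, "dp": [0, 0, 0]}, {"spin": -0.15, "dp": [0, 0, 0]}, {"spin": -0.15, "dp": [0, 0, 0]}]' --grip 0.1

```text
clock: 1.2
position: [0.1918, -0.5949, 0.4048]
ee_rot: [0.896, 0.443, -0.0, 0.0]
ft_force: [0.3, 0.4, 0.4]
grip_width: 0.451
grasp_force: 0.0
```

Call:
arm_command --plan '[{"spin": -0.15, "dp": [0, 0, 0]}, {"spin": -0.15, "dp": [0, 0, 0]}, {"spin": -0.15, "dp": [0, 0, 0]}, {"spin": -0.15, "dp": [0, 0, 0]}]'

```text
clock: 1.6
position: [0.1917, -0.5949, 0.4047]
ee_rot: [0.726, 0.688, -0.0, 0.0]
ft_force: [0.9, -0.5, -0.8]
grip_width: 0.448
grasp_force: 0.0
```

Call:
arm_command --plan '[{"spin": 0, "dp": [40, 25, 0]}, {"spin": 0, "dp": [40, 25, 0]}, {"spin": 0, "dp": [40, 25, 0]}, {"spin": 0, "dp": [40, 25, 0]}, {"spin": 0, "dp": [40, 25, 0]}]'

```text
clock: 2.1
position: [0.3291, -0.4008, 0.4049]
ee_rot: [0.728, 0.686, -0.0, 0.0]
ft_force: [0.1, 0.5, -0.8]
grip_width: 0.452
grasp_force: 0.0
```

Call:
arm_command --plan '[{"dp": [46, 14, 0]}, {"dp": [46, 14, 0]}, {"dp": [46, 14, 0]}, {"dp": [46, 14, 0]}, {"dp": [46, 14, 0]}]'

```text
invalid input at $.plan[0]: expected keys dp, spin
```

Call:
arm_command --plan '[{"dp": [46, 14, 0]}, {"dp": [46, 14, 0]}, {"dp": [46, 14, 0]}, {"dp": [46, 14, 0]}, {"dp": [46, 14, 0]}]'

```text
invalid input at $.plan[0]: expected keys dp, spin
```

Call:
arm_command --plan '[{"dp": [40, 0, 30]}, {"dp": [0, 0, 25]}, {"dp": [0, 0, 0]}]'

```text
invalid input at $.plan[0]: expected keys dp, spin
```

Run:
```python
from h import *
o=manip.get_obs(); print(o["position"],o["ee_rot"],o["joint_pos"].round(2))
e=ext("wrist"); im=viewer.camera("wrist")
print(finder.find_in("wrist","lid_handle")[:2])
print(finder.find_in("top","lid_handle")[:1])
for y in(-.05,0,.05):
    X=[.4985-y*-.0557,.0995+y,.089]; u=proj("wrist",X,e); print(u); cv2.circle(im,tuple(int(v) for v in u),3,(0,0,255),-1)
cv2.imwrite("pics/w1.png",im)
```

```text
[ 0.32910531 -0.40084689  0.40493248] [ 7.27695028e-01  6.85900735e-01 -1.76740001e-04  3.11628909e-04] [ 1.15  0.12 -0.38  1.72  0.05  1.31  0.7 ]
[{'position': [0.5933, -0.3933, 0.0372], 'score': 0.56}]
[{'position': [0.6312, 0.0925, 0.1107], 'score': 0.7}]
[ 525.82060523 -599.36652961]
[ 546.79574298 -761.55572811]
[ 571.62512693 -953.82798901]
```

View pics/w1.png

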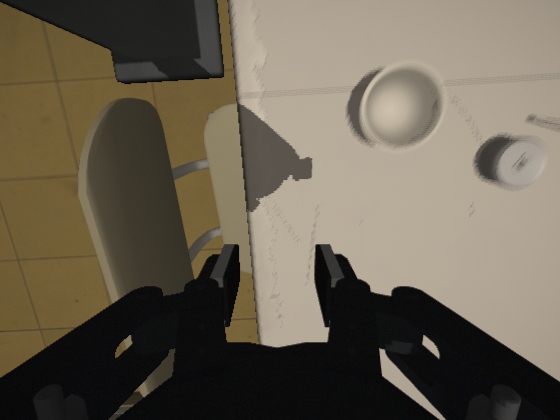

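The moves were refused because each row needs `spin` as well. The picture shows only the mortar (400,105) and the tin, since the arm has not moved. I'll resend them with `spin`.

Call:
arm_command --plan '[{"dp": [46, 14, 0], "spin": 0}, {"dp": [46, 14, 0], "spin": 0}, {"dp": [46, 14, 0], "spin": 0}, {"dp": [46, 14, 0], "spin": 0}, {"dp": [46, 14, 0], "spin": 0}]'

```text
clock: 2.75
position: [0.4118, -0.1763, 0.405]
ee_rot: [0.728, 0.685, -0.0, 0.0]
ft_force: [1.2, -0.0, -0.6]
grip_width: 0.45
grasp_force: 0.0
```

Call:
arm_command --plan '[{"dp": [46, 14, 0], "spin": 0}, {"dp": [46, 14, 0], "spin": 0}, {"dp": [46, 14, 0], "spin": 0}, {"dp": [46, 14, 0], "spin": 0}, {"dp": [46, 14, 0], "spin": 0}]'

```text
clock: 3.25
position: [0.4958, 0.0489, 0.4051]
ee_rot: [0.728, 0.685, 0.0, 0.001]
ft_force: [1.5, -0.3, 0.1]
grip_width: 0.448
grasp_force: 0.0
```

Call:
arm_command --plan '[{"dp": [40, 0, 30], "spin": 0}, {"dp": [0, 0, 25], "spin": 0}, {"dp": [0, 0, 0], "spin": 0}]'

```text
clock: 3.55
position: [0.497, 0.0878, 0.3469]
ee_rot: [0.727, 0.686, -0.002, -0.002]
ft_force: [0.2, -0.6, -0.0]
grip_width: 0.448
grasp_force: 0.0
```

Run:
```python
from h import *
o=manip.get_obs(); print(o["position"],o["ee_rot"],o["joint_pos"].round(2))
e=ext("wrist"); im=viewer.camera("wrist")
print(finder.find_in("wrist","lid_handle")[:2])
for y in(-.05,0,.05):
    X=[.4985-y*-.0557,.0995+y,.089]; u=proj("wrist",X,e); print(u); cv2.circle(im,tuple(int(v) for v in u),3,(0,0,255),-1)
cv2.imwrite("pics/w2.png",im)
```

```text
[0.49697969 0.08780005 0.34690533] [ 0.72732107  0.68629271 -0.00181666 -0.00175159] [ 0.55  0.21 -0.89  1.81  0.17  1.21 -0.46]
[{'position': [0.6121, 0.1241, 0.1121], 'score': 0.59}]
[279.88877265 258.08416086]
[279.90606449 198.87000715]
[279.92537553 132.42002966]
```

View pics/w2.png

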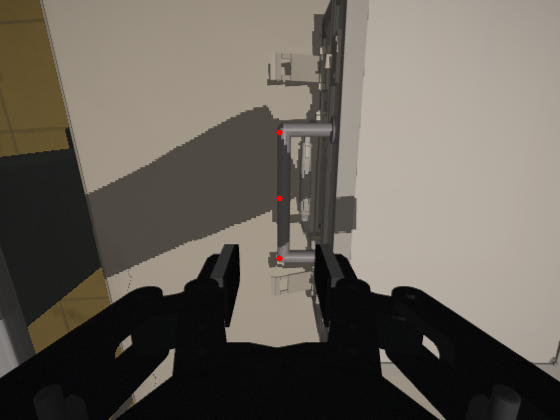

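The wrist picture shows the bar at column 284, rows 130–258, about 3 mm behind and left of my estimate. I'll correct for that and descend.

Call:
arm_command --plan '[{"dp": [14, 4, 20], "spin": 0}, {"dp": [0, 0, 30], "spin": 0}, {"dp": [0, 0, 30], "spin": 0}, {"dp": [0, 0, 26], "spin": 0}, {"dp": [0, 0, 0], "spin": 0}]'

```text
clock: 4.15
position: [0.5037, 0.1004, 0.2447]
ee_rot: [0.729, 0.685, 0.0, 0.001]
ft_force: [-0.3, -0.7, 1.1]
grip_width: 0.45
grasp_force: 0.8
```

Call:
arm_command --plan '[{"dp": [0, 0, 0], "spin": 0}, {"dp": [0, 0, 0], "spin": 0}, {"dp": [0, 0, 0], "spin": 0}, {"dp": [0, 0, 0], "spin": 0}, {"dp": [0, 0, 0], "spin": 0}]' --grip 1 --newtons 40

```text
clock: 4.65
position: [0.5019, 0.1012, 0.2446]
ee_rot: [0.728, 0.685, -0.001, 0.0]
ft_force: [-10.3, -1.6, 10.9]
grip_width: 0.098
grasp_force: 39.4
```

```bash
python3 -c "
import numpy as np
t=np.arange(16)*.075
p=np.c_[.237-.2381*np.cos(.0967+t),.2381*np.sin(.0967+t)-.023]*1e3
print(np.c_[t[1:],np.diff(p,axis=0)].round(1))"
```

```text
[[ 0.1  2.4 17.7]
 [ 0.2  3.7 17.5]
 [ 0.2  5.  17.1]
 [ 0.3  6.3 16.7]
 [ 0.4  7.5 16.2]
 [ 0.4  8.7 15.6]
 [ 0.5  9.8 14.9]
 [ 0.6 10.9 14.1]
 [ 0.7 12.  13.3]
 [ 0.8 12.9 12.3]
 [ 0.8 13.8 11.3]
 [ 0.9 14.6 10.3]
 [ 1.  15.3  9.1]
 [ 1.  16.   8. ]
 [ 1.1 16.5  6.7]]
```

Call:
arm_command --plan '[{"dp": [0, 2.4, -17.7], "spin": 0}, {"dp": [0, 3.7, -17.5], "spin": 0}, {"dp": [0, 5, -17.1], "spin": 0}, {"dp": [0, 6.3, -16.7], "spin": 0}, {"dp": [0, 0, 0], "spin": 0}]'

```text
clock: 5.15
position: [0.5192, 0.1002, 0.3144]
ee_rot: [0.728, 0.685, -0.002, -0.0]
ft_force: [-11.6, -1.4, 1.6]
grip_width: 0.097
grasp_force: 39.8
```

Call:
arm_command --plan '[{"dp": [0, 7.5, -16.2], "spin": 0}, {"dp": [0, 8.7, -15.6], "spin": 0}, {"dp": [0, 9.8, -14.9], "spin": 0}, {"dp": [0, 10.9, -14.1], "spin": 0}, {"dp": [0, 0, 0], "spin": 0}]'

```text
clock: 5.65
position: [0.5558, 0.0981, 0.3759]
ee_rot: [0.728, 0.685, -0.002, -0.001]
ft_force: [-21.4, -5.5, 14.6]
grip_width: 0.094
grasp_force: 40.8
```

Call:
arm_command --plan '[{"dp": [0, 12, -13.3], "spin": 0}, {"dp": [0, 12.9, -12.3], "spin": 0}, {"dp": [0, 13.8, -11.3], "spin": 0}, {"dp": [0, 14.6, -10.3], "spin": 0}, {"dp": [0, 0, 0], "spin": 0}]'

```text
clock: 6.15
position: [0.6102, 0.0947, 0.4249]
ee_rot: [0.728, 0.685, 0.0, 0.001]
ft_force: [-15.3, -5.9, 22.5]
grip_width: 0.101
grasp_force: 41.8
```

Call:
arm_command --plan '[{"dp": [0, 14.5, -10.5], "spin": 0}, {"dp": [0, 15, -9], "spin": 0}, {"dp": [0, 13, -6.5], "spin": 0}, {"dp": [0, 0, 0], "spin": 0}, {"dp": [0, 0, 0], "spin": 0}]'

```text
clock: 6.65
position: [0.6522, 0.0922, 0.4474]
ee_rot: [0.728, 0.685, 0.0, 0.001]
ft_force: [-2.0, -2.6, 4.0]
grip_width: 0.092
grasp_force: 40.0
```

Run:
```python
from h import *
o=manip.get_obs(); print(o["position"],o["ee_rot"],o["joint_pos"].round(2))
for c in ["scene","top","wrist"]:
    im=viewer.camera(c); cv2.imwrite(f"pics/{c}3.png",im)
    for n in ["knee_pin","stay_foot","stay_head","lid_handle"]:
        print(c,n,[(np.round(d["position"],3).tolist(),round(d["score"],2)) for d in finder.find_in(c,n)[:2]])
a=cv2.imread("pics/scene3.png")[90:290,140:340]; b=cv2.imread("pics/top3.png")[110:260,170:320]
cv2.imwrite("pics/c3.png",np.hstack([cv2.resize(a,(450,450),interpolation=2),cv2.resize(b,(350,350),interpolation=2).repeat(1,0) if 0 else cv2.copyMakeBorder(cv2.resize(b,(350,350),interpolation=2),0,100,0,0,0)]))
```

```text
[0.65218725 0.09216676 0.44744138] [7.28188815e-01 6.85376262e-01 9.22018294e-05 6.48661810e-04] [ 0.34  0.51 -0.82  1.26  0.36  1.52 -0.49]
scene knee_pin [([0.653, 0.216, 0.135], 0.75), ([0.721, 0.108, 0.168], 0.21)]
scene stay_foot [([0.671, 0.123, 0.058], 0.56)]
scene stay_head []
scene lid_handle [([0.724, 0.105, 0.169], 0.73)]
top knee_pin [([0.622, 0.422, 0.076], 0.56), ([0.641, 0.212, 0.136], 0.51)]
top stay_foot [([0.655, 0.175, 0.059], 0.64)]
top stay_head [([0.683, 0.016, 0.253], 0.6), ([0.653, 0.173, 0.057], 0.4)]
top lid_handle [([0.687, 0.012, 0.252], 0.91)]
wrist knee_pin []
wrist stay_foot [([0.66, 0.149, 0.223], 0.6), ([0.683, 0.151, 0.252], 0.6)]
wrist stay_head [([0.685, 0.153, 0.255], 0.83)]
wrist lid_handle [([0.683, 0.15, 0.257], 0.57)]
```

View pics/c3.png

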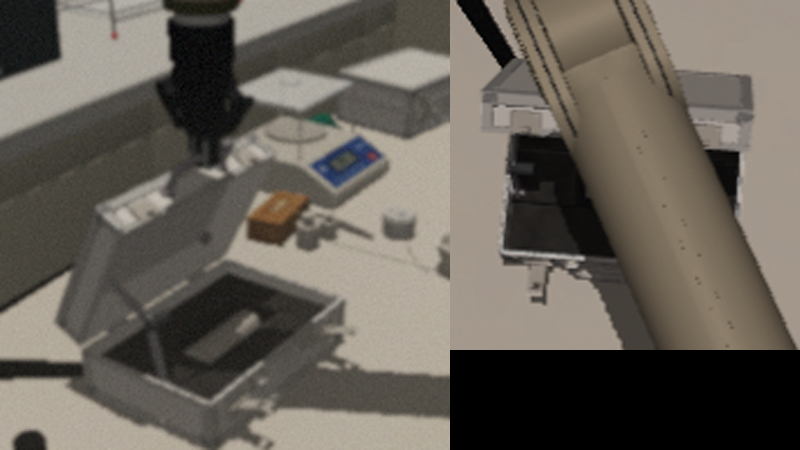

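The lid is up at about 1.12 rad, with the knee around (0.647, 0.215, 0.135). I release the bar, go up, and move to stand in front of the knee.

Call:
arm_command --plan '[{"dp": [0, 0, 0], "spin": 0}, {"dp": [0, 0, 0], "spin": 0}, {"dp": [0, 0, 0], "spin": 0}]' --grip 0.4

```text
clock: 7.7
position: [0.652, 0.0936, 0.4465]
ee_rot: [0.727, 0.686, 0.0, -0.0]
ft_force: [0.0, -0.1, -0.2]
grip_width: 0.301
grasp_force: 0.0
```

Call:
arm_command --plan '[{"dp": [0, 0, -20], "spin": 0}, {"dp": [0, 0, -30], "spin": 0}, {"dp": [0, -20, -20], "spin": 0}, {"dp": [10, -40, 0], "spin": 0}, {"dp": [30, -40, 0], "spin": 0}]'

```text
clock: 8.2
position: [0.5544, 0.1374, 0.5166]
ee_rot: [0.729, 0.684, 0.0, 0.0]
ft_force: [0.8, 0.2, 1.0]
grip_width: 0.302
grasp_force: 0.0
```

Call:
arm_command --plan '[{"dp": [30, -20, 0], "spin": 0}, {"dp": [30, 0, 25], "spin": 0}, {"dp": [0, 0, 25], "spin": 0}, {"dp": [0, 0, 20], "spin": 0}, {"dp": [0, 0, 0], "spin": 0}]' --grip -1

```text
clock: 8.7
position: [0.5378, 0.2, 0.4441]
ee_rot: [0.727, 0.686, -0.002, -0.001]
ft_force: [0.3, -1.0, -0.4]
grip_width: 0.997
grasp_force: 0.0
```

Run:
```python
from h import *
o=manip.get_obs(); print(o["position"],o["ee_rot"],o["joint_pos"].round(2))
for c in ["wrist","top","scene"]:
    im=viewer.camera(c); cv2.imwrite(f"pics/{c}4.png",im)
    for n in ["knee_pin"]:
        for d in finder.find_in(c,n)[:2]: print(c,np.round(d["position"],3),round(d["score"],2),proj(c,d["position"]).round(1))
a=cv2.imread("pics/wrist4.png"); b=cv2.imread("pics/top4.png")[130:250,180:260]; s=cv2.imread("pics/scene4.png")[190:280,160:230]
r=lambda q,h:cv2.resize(q,(240,h),interpolation=2)
cv2.imwrite("pics/c4.png",np.hstack([cv2.copyMakeBorder(a,0,249,0,0,0)[:600],cv2.copyMakeBorder(np.vstack([r(b,360),r(s,240)]),0,0,0,0,0)]))
```

```text
[0.53775617 0.19998655 0.44411917] [ 0.72737052  0.6862419  -0.00185303 -0.00086406] [ 0.3   0.33 -0.91  1.5   0.26  1.44 -0.68]
wrist [0.645 0.218 0.136] 0.8 [389.5 172.1]
top [0.641 0.211 0.136] 0.52 [199.5 180.8]
scene [0.65  0.217 0.138] 0.62 [204.6 228.2]
```

View pics/c4.png

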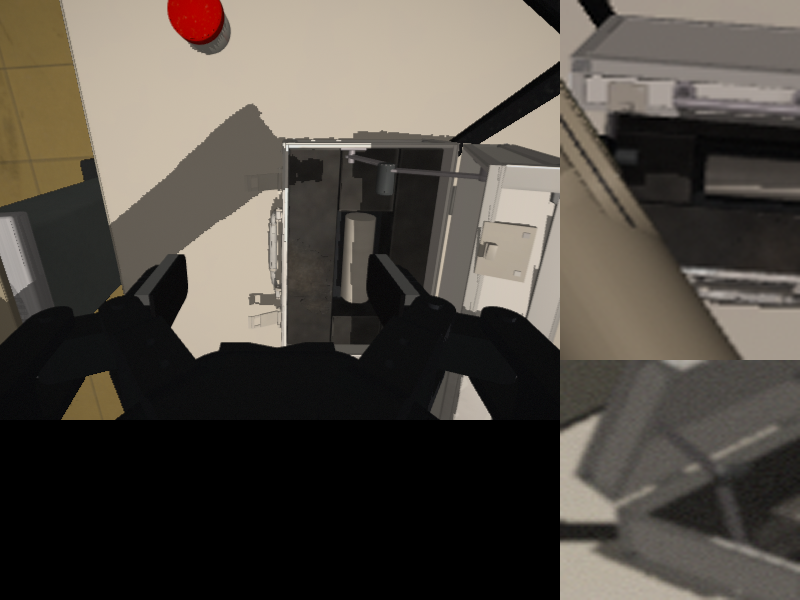

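The wrist picture shows the pin at (387,179), with its links on the far (left-wall) end. The networks agree on a centre of about (0.646, 0.217, 0.130). I'll lower the open back finger just in front of the pin.

Call:
arm_command --plan '[{"dp": [15, 12, 30], "spin": 0}, {"dp": [0, 10, 40], "spin": 0}, {"dp": [0, 4, 40], "spin": 0}, {"dp": [0, 0, 25], "spin": 0}, {"dp": [0, 0, 0], "spin": 0}]'

```text
clock: 9.5
position: [0.5647, 0.2127, 0.3087]
ee_rot: [0.728, 0.686, -0.002, -0.001]
ft_force: [0.4, -0.6, 0.8]
grip_width: 1.001
grasp_force: 0.0
```

Call:
arm_command --plan '[{"dp": [0, 0, 12], "spin": 0}, {"dp": [0, 0, 12], "spin": 0}, {"dp": [0, 0, 0], "spin": 0}]'

```text
clock: 9.8
position: [0.565, 0.2133, 0.287]
ee_rot: [0.728, 0.686, -0.0, 0.0]
ft_force: [-0.4, -0.3, 0.0]
grip_width: 0.998
grasp_force: 0.0
```

Run:
```python
from h import *
o=manip.get_obs(); print(o["position"],o["ft_force"])
im=viewer.camera("wrist"); s=viewer.camera("scene")
for c in("wrist","scene"):
    for d in finder.find_in(c,"knee_pin")[:1]: print(c,np.round(d["position"],3),round(d["score"],2),proj(c,d["position"]).round(1))
cv2.imwrite("pics/c5.png",np.vstack([np.hstack([cv2.resize(im[60:340,260:560],None,fx=1.3,fy=1.3),cv2.resize(s[150:290,150:300],(390,364),interpolation=2)])]))
```

```text
[0.56502376 0.21330251 0.28703145] [-0.36793983 -0.2700257   0.00045598]
wrist [0.643 0.221 0.133] 0.71 [448.6 255.4]
scene [0.655 0.218 0.136] 0.48 [202.9 228.8]
```

View pics/c5.png

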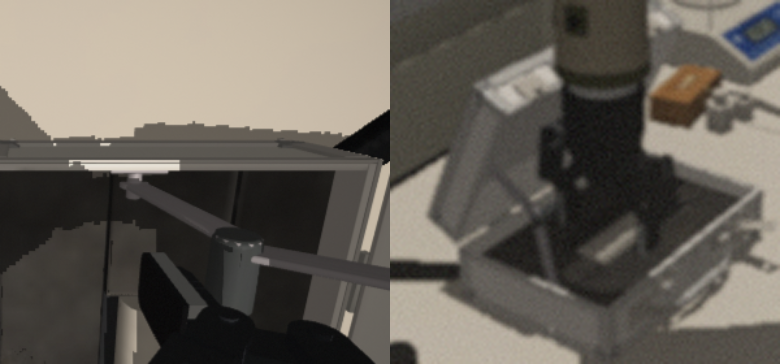

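The finger stands just in front of the pin's free end, clear of the links. I push back slowly, following the pin's arc.

Call:
arm_command --plan '[{"dp": [0, 6, 0], "spin": 0}, {"dp": [0, 6, 0], "spin": 0}, {"dp": [0, 5, 1], "spin": 0}, {"dp": [0, 5, 1], "spin": 0}, {"dp": [0, 0, 0], "spin": 0}]'

```text
clock: 10.5
position: [0.5878, 0.2121, 0.2854]
ee_rot: [0.728, 0.686, 0.0, -0.0]
ft_force: [0.4, -0.3, 0.3]
grip_width: 1.0
grasp_force: 0.0
```

Call:
arm_command --plan '[{"dp": [0, 5, 2], "spin": 0}, {"dp": [0, 5, 3], "spin": 0}, {"dp": [0, 0, 0], "spin": 0}]'

```text
clock: 10.8
position: [0.5977, 0.2114, 0.2802]
ee_rot: [0.728, 0.686, 0.0, 0.0]
ft_force: [-0.1, 0.6, -0.3]
grip_width: 0.999
grasp_force: 0.0
```

Run:
```python
from h import *
o=manip.get_obs(); print(o["position"],o["ft_force"])
for c in("wrist","scene"):
    viewer.camera(c)
    for d in finder.find_in(c,"knee_pin")[:1]: print(c,np.round(d["position"],3),round(d["score"],2))
```

```text
[0.59773971 0.21135512 0.28018239] [-0.11756208  0.56058524 -0.2915016 ]
wrist [0.672 0.221 0.137] 0.85
scene [0.678 0.218 0.139] 0.45
```

Call:
arm_command --plan '[{"dp": [0, 5, 1], "spin": 0}, {"dp": [0, 5, 1], "spin": 0}, {"dp": [0, 0, 0], "spin": 0}]'

```text
clock: 11.3
position: [0.6077, 0.2107, 0.2784]
ee_rot: [0.728, 0.686, 0.0, 0.0]
ft_force: [-0.1, 0.2, -0.2]
grip_width: 0.998
grasp_force: 0.0
```

```bash
cat > k.py <<'E'
from h import *
o=manip.get_obs(); print(o["position"].round(4),o["ft_force"].round(1))
for c in("wrist","scene"):
    viewer.camera(c)
    for n in ("knee_pin","stay_foot","stay_head"):
        for d in finder.find_in(c,n)[:1]: print(c,n,np.round(d["position"],3),round(d["score"],2))
E
python3 k.py
```

```text
[0.6077 0.2107 0.2784] [-0.1  0.2 -0.2]
wrist stay_foot [0.652 0.206 0.051] 0.81
wrist stay_head [0.753 0.195 0.081] 0.91
scene knee_pin [0.682 0.218 0.14 ] 0.54
scene stay_foot [0.67  0.159 0.05 ] 0.63
scene stay_head [0.73  0.171 0.18 ] 0.67
```

Call:
arm_command --plan '[{"dp": [0, 4, 2], "spin": 0}, {"dp": [0, 4, 2], "spin": 0}]'

```text
clock: 11.9
position: [0.6152, 0.2106, 0.2745]
ee_rot: [0.728, 0.686, -0.0, -0.0]
ft_force: [-1.2, -0.1, -0.6]
grip_width: 1.003
grasp_force: 0.4
```

```bash
python3 k.py
python3 - <<'E'
from h import *
a=viewer.camera("wrist"); s=viewer.camera("scene")
cv2.imwrite("pics/c6.png",np.hstack([cv2.resize(a[60:340,260:560],None,fx=1.3,fy=1.3),cv2.resize(s[130:290,150:300],(390,416),interpolation=2)[:364]]))
E
```

```text
[0.6152 0.2106 0.2745] [-1.2 -0.1 -0.6]
wrist knee_pin [0.689 0.219 0.136] 0.73
wrist stay_foot [0.654 0.205 0.05 ] 0.6
wrist stay_head [0.754 0.196 0.083] 0.61
scene knee_pin [0.694 0.218 0.138] 0.69
scene stay_foot [0.669 0.159 0.047] 0.59
scene stay_head [0.731 0.169 0.18 ] 0.78
```

View pics/c6.png

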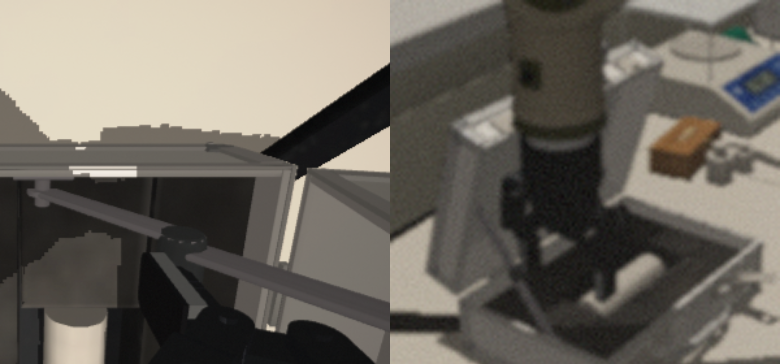

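The stay is now almost straight. I keep pushing until it stops.

Call:
arm_command --plan '[{"dp": [0, 4, 2], "spin": 0}, {"dp": [0, 4, 2], "spin": 0}, {"dp": [0, 0, 0], "spin": 0}]'

```text
clock: 12.7
position: [0.6236, 0.2098, 0.2702]
ee_rot: [0.728, 0.686, -0.0, 0.0]
ft_force: [0.0, 0.4, 0.0]
grip_width: 0.996
grasp_force: 0.0
```

Call:
arm_command --plan '[{"dp": [0, 4, 2], "spin": 0}, {"dp": [0, 0, 0], "spin": 0}]'

```text
clock: 12.9
position: [0.6264, 0.2103, 0.2691]
ee_rot: [0.727, 0.686, -0.001, -0.001]
ft_force: [-10.3, -2.6, 7.8]
grip_width: 0.997
grasp_force: 6.4
```

```bash
python3 k.py
```

```text
[0.6264 0.2103 0.2691] [-10.3  -2.6   7.8]
wrist knee_pin [0.698 0.216 0.135] 0.89
wrist stay_foot [0.659 0.206 0.052] 0.98
wrist stay_head [0.752 0.196 0.081] 0.79
scene knee_pin [0.692 0.217 0.129] 0.53
scene stay_foot [0.67  0.154 0.049] 0.88
scene stay_head [0.728 0.16  0.181] 0.92
```

Call:
arm_command --plan '[{"dp": [0, 2, 1.5], "spin": 0}, {"dp": [0, 0, 0], "spin": 0}, {"dp": [0, 0, 0], "spin": 0}]'

```text
clock: 13.6
position: [0.6272, 0.2106, 0.2687]
ee_rot: [0.727, 0.686, -0.002, -0.001]
ft_force: [-23.9, -6.0, 22.1]
grip_width: 1.001
grasp_force: 15.4
```

The force rises steeply with no travel, so the knee is at its stop. I back away and check.

Call:
arm_command --plan '[{"dp": [0, -8, -3], "spin": 0}, {"dp": [0, -20, 0], "spin": 0}, {"dp": [0, -30, 0], "spin": 0}, {"dp": [0, -20, -40], "spin": 0}, {"dp": [0, -10, -50], "spin": 0}]'

```text
clock: 14.1
position: [0.5395, 0.2149, 0.3584]
ee_rot: [0.727, 0.686, -0.002, -0.001]
ft_force: [1.9, 0.5, 0.3]
grip_width: 1.002
grasp_force: 0.0
```

Call:
arm_command --plan '[{"dp": [0, -10, -50], "spin": 0}, {"dp": [-20, -10, -20], "spin": 0}, {"dp": [0, 0, 0], "spin": 0}, {"dp": [0, 0, 0], "spin": 0}]'

```text
clock: 14.5
position: [0.5206, 0.1957, 0.4282]
ee_rot: [0.728, 0.686, 0.0, 0.001]
ft_force: [-0.1, 0.6, -0.6]
grip_width: 1.0
grasp_force: 0.0
```

```bash
python3 k.py
python3 - <<'E'
from h import *
for c in("scene","top","wrist"):
    im=viewer.camera(c); cv2.imwrite(f"pics/{c}7.png",im)
    for n in ("lid_handle","case_lid"):
        for d in finder.find_in(c,n)[:1]: print(c,n,np.round(d["position"],3),round(d["score"],2),proj(c,d["position"]).round(0))
E
```

```text
[0.5206 0.1957 0.4282] [-0.1  0.6 -0.6]
wrist knee_pin [0.683 0.216 0.114] 0.59
wrist stay_foot [0.686 0.136 0.047] 0.84
wrist stay_head [0.758 0.134 0.106] 0.98
scene knee_pin [0.687 0.216 0.122] 0.59
scene stay_foot [0.684 0.128 0.057] 0.9
scene stay_head [0.74  0.125 0.156] 0.56
scene lid_handle [0.739 0.121 0.158] 0.62 [200. 199.]
scene case_lid [0.739 0.126 0.157] 0.87 [199. 200.]
top lid_handle [0.703 0.087 0.262] 0.73 [243. 147.]
top case_lid [0.702 0.084 0.264] 0.96 [244. 148.]
wrist lid_handle [0.76  0.129 0.103] 0.92 [510. 243.]
wrist case_lid [0.757 0.132 0.102] 0.73 [505. 240.]
```

The pin now stands at about (0.685, 0.216, 0.115). That is 40 mm back and 20 mm down from the bent pose, on the far side of dead centre, with the lid up and the gripper clear.

```bash
python3 -c "
from workcell import manip
print(manip.hand_in())"
```

```text
the job is handed in; nothing more can be done
None
```

I raised the lid by its bar handle, pushed the stay's knee through dead centre to its stop, backed the gripper clear and handed the job in at about 15 s; the hand-in returned no verdict, and the lock is inferred from the force rise at the stop and the pin's position after I let go.

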